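Spread a snap ring over a grooved axle stub and hold it at the groove

TASK

First slide the depth fork of the axle jig all the way home to its end stop, round the axle stub. Then take the circlip pliers by their handles, squeeze them to spread the snap ring on their tips, lower the spread ring upright over the end of the stub until it lies on the fork at the groove, and finish like that: still gripping the pliers, ring held fully spread at the groove. Do not let the ring relax on the stub, and leave the other things on the table where they are.

Things in the scene. Friction and masses are not known exactly. Their poses are not given: they have to be found in the camera images.
- axle_jig: Fixed steel jig on the table, base plate 84 x 150 x 14 mm; origin at the centre of the underside, z up. Its y runs from the rail (with the fork and its black grip) towards the axle stub, which stands upright at y = +38 mm in a collar 54 mm across and 36 mm high. The rail with its side strips is 67 mm wide, 60 mm high, at y = -73 to +7 mm.
- groove (a point): On the stub's axis, at the middle of the groove, 62 mm above the table: where the centre of the ring must finally be. The stub is a steel shaft 30 mm across; the groove is a darker neck, 26 mm across and 5.5 mm high. Axes as the jig's.
- axle_end (a point): On the stub's axis, at the top of its end, 82 mm above the table, 20 mm above the middle of the groove. The end is chamfered: 22 mm across at the top, 30 mm from 6 mm lower down. Axes as the jig's.
- fork (a joint): The depth fork: a steel plate 8 mm thick with a slot 33 mm wide, top 60 mm above the table, that slides along the rail in the jig's +y. 0 m is fully back; 0.045 m is home at its end stop, its prongs on both sides of the stub just under the groove. It starts at 0 to 0.015 m, slides with about 2 N of friction and stays where it is left.
- fork_grip (a point): Middle of the top of the fork's black grip, 94 mm above the table. The grip is 20 mm (jig's x) by 16 mm (jig's y) and rises 34 mm above the fork plate; it moves with the fork. Axes as the jig's.
- pliers: Reverse-action circlip pliers (0.2 to 0.3 kg) upright in a stand, handles up, an open snap ring hooked for good and level on the tips. Origin: centre of the spread ring, at mid height of its 5 mm round wire; z up along the pliers; handles part along y. Spread, the ring is round, 34.5 mm inside, 44.5 outside; relaxed, its arms stand 10 mm closer in y and it cannot pass the stub.
- handles (a point): On the pliers' middle axis (x = +18.5 mm, y = 0 in the pliers' frame), 140 mm above the ring: a good place to grip. The two black handle grips are 14 mm wide in x and reach from 104 to 165 mm above the ring. Over their outer faces they measure about 45 mm here and 48 mm at the top when relaxed; squeezed to the stop 36 mm, upright and parallel. Axes as the pliers'.
- cross_plate (a point): On the pliers' middle axis, at the underside of their cross plate, 64 mm above the ring. The plate is 22 mm (x) by 84 mm (y), 6 mm thick; its ends lie on the stand's posts. The pivot is 75 mm above the ring. The pliers come out of the stand straight up. Axes as the pliers'.
- squeeze (a joint): How far the handle at the pliers' +y is squeezed: 0 rad relaxed, 0.067 rad against its stop, with its arm of the ring swung out by 5 mm. Squeezing a handle inwards swings the tip and ring arm of the same side outwards. A spring pushes each handle out with 4 N (relaxed) to 8 N (at the stop) where it is best gripped; a firm grip of 25 to 40 N holds both at their stops and carries the pliers.
- squeeze_right (a joint): The same for the handle at the pliers' -y: 0 rad relaxed, 0.067 rad against its stop. Both must be squeezed for the ring to be spread.
- stand: Fixed wooden stand of the pliers, base 90 x 110 mm, 12 mm thick; origin at the centre of its underside, z up. Two posts at y = +-36 mm, 14 mm thick, 30 mm wide in x, carry the cross plate 88 mm above the table between lips that rise to 95 mm, so the ring starts 24 mm above the table.
- cup: Bystander: green cup, 72 mm across, 86 mm high; origin at the centre of its underside.
- wax_tin: Bystander: flat round tin of wax, 62 mm across, 19 mm high; origin at the centre of its underside.
- burnisher: Bystander: flat wooden burnisher, 38 x 113 x 17 mm; origin at the centre of its underside, long axis y.
- beeswax: Bystander: cake of beeswax, 34 x 49 x 20 mm; origin at the centre of its underside.
- handle_blank: Bystander: turned wooden handle blank standing upright, 29 mm across, 85 mm high; origin at the centre of its underside.

How it is judged:
By the outcome, as a careful person would: the job done as asked, in the order asked, and still so for the second after the job is handed in, while the arm keeps its last pose, push and grip.
It also fails if it takes over 51 s, if anything falls off the work surface, if the arm or the gripper's body presses on something with over 40 N, if the wrist force passes 120 N, or if a joint passes its speed limit or range.

ROBOT

A 6-joint arm with a two-finger parallel gripper is mounted at the origin on a cart in front of the work surface, level with it; the furniture and walls round the work are solid. World frame = base frame: x ahead of the robot, y to its left, z up, the work surface at z = 0. Lengths are in m, angles in rad, forces in N, time in s.
With the tool pointing down it reaches from about 0.35 to 0.85 m from the base axis. Payload 8.1 kg.
Tool frame: the origin (TCP) lies between the finger pads; the fingertips stand 8 mm ahead of it and the grasp point (between the pads) lies 11 mm behind it (ctrl.finger_overhang is the distance from the TCP to the fingertips, in m); z points along the fingers, y is the direction in which the jaws open and shut (so a half turn about z gives the same grasp; the last joint's range is limited). The gripper opens to 93 mm and grips with 3 to 60 N. Pads are 15 mm wide; open, the fingers measure 128 mm over their backs; the gripper's body (75 mm by 188 mm) begins 65 mm behind the grasp point.
Start: joints at [-1.392, 0.13, 1.488, -0, 1.523, -0.085], TCP at [0.156, -0.579, 0.227] pointing down, gripper open.
Joint ranges: [-2.96, 2.96], [-0.89, 2.26], [0.02, 2.5], [-1.34, 4.48], [0, 2.73], [-2.66, 2.66]. Speed limits (rad/s): [2.39, 2.39, 2.79, 3.14, 3.14, 3.14].

INTERFACE

Orientations are given as a unit quaternion [x, y, z, w].
In Python, from station import ctrl gives the robot as it stands. The module is installed in compiled form; this text tells all that it offers.
- The arm moves only by the shell command python3 -m crank 'ROWS' [FORCE]. ROWS is JSON, a list of rows, each a list of 7 numbers: the turn, a rotation vector about the world's x, y, z in degrees, then the shift along the world's x, y, z in m, then the closure in counts, from 0 (fully open) to 255 (shut). In form: [[ax, ay, az, tx, ty, tz, claw], ...]. A call has 1 to 5 rows; each row shifts and turns the commanded pose from where the row before left it; what a row does not reach is not made up. A row lasts 1/12 s, in which the tool goes at most 41.7 mm and 7.16 degrees, less where a joint would pass 70% of its speed; a pose out of reach is approached as far as the arm can. A call is refused whole if a number of a shift passes 0.0417 or a number of a turn 7.16, either way. A call with a gripper value outside its range is refused whole. The fingers move at their own pace and stop on an object; FORCE is the grip in N (left out, the last holds). Time passes only in rows, so rows that do not move let the fingers close. It gives the time, the measured TCP pose, the force and the opening at its end, in the units of the state.
- ctrl.state(): the state, without advancing time (a new reading comes with each control period).
- ctrl.camera(name): name is "scene" or "top"; returns the picture (480x640x3 uint8, red, green, blue); there is no depth.
- ctrl.calibration(name): a dict with "fovy" (degrees; the focal length in pixels is half the picture's height over the tangent of half this angle, whatever the lens; pixels are square), "cx", "cy" (the principal point, pixels), "extrinsics" (4x4, takes a point from world to camera coordinates). Camera axes: x right, y down, z forward; pixel columns grow to the right and rows downward; lengths in m; the calibration is good to about 2 mm. A picture is of the moment at which its call begins. calibration takes no time and is no camera call.
- ctrl.hand_in(): hands the job in, once; it reports no verdict.
The state is a dict: "clock": time; "joints": joint angles; "qd": joint speeds; "tau": joint torques, N m; "tcp_pos": TCP position; "ee_rot": TCP orientation; "force": force on the tool from outside, world axes, zero at the start; "ft_torque": the same for the moment, N m; "grip_width": finger opening in m.
Only numpy, scipy, OpenCV 4.12 (cv2) and the standard library are available. Lean on these libraries where they do the work, as an engineer would, in place of code of your own. Each camera call takes 0.05 s, during which the arm holds its last target.

## Working session

There is one attempt and no reset: what is moved stays moved. The work goes in short steps, Python scripts to look and compute and a shell command to move; the robot and the scene stay as the last step left them, time stands still between calls to the robot, and variables do not carry over. Pictures are saved under pics/ and viewed, and the job is handed in when it is done.

```bash
mkdir -p pics; ls
python3 - <<'E'
from station import ctrl
import cv2
print(ctrl.state())
for n in("scene","top"):
    c=ctrl.calibration(n);print(n,c)
    cv2.imwrite(f"pics/{n}0.png",ctrl.camera(n)[:,:,::-1])
E
```

```text
pics
{'clock': 0.0, 'joints': array([-1.39238580e+00,  1.31148591e-01,  1.48927504e+00, -3.06420884e-06,
        1.52298194e+00, -8.54124898e-02]), 'qd': array([ 0.00026723, -0.00103976, -0.00146644, -0.00080094,  0.0020511 ,
        0.00033251]), 'tau': array([ 1.92094383e-03, -5.59841716e+01, -4.91758204e+01,  7.69483997e-02,
        3.54278809e-02, -1.42988692e-04]), 'tcp_pos': array([ 0.15637951, -0.57869502,  0.22559727]), 'ee_rot': array([ 9.91311868e-01,  1.31529305e-01, -4.36629659e-05, -9.05409505e-04]), 'force': array([-0.48257602,  0.46411157, -0.27787552]), 'ft_torque': array([ 0.01028978, -0.01137597, -0.05338296]), 'grip_width': 0.09275881108445845}
scene {'fovy': 52.98394038927442, 'cx': 315.0406401444611, 'cy': 234.53249900163425, 'extrinsics': array([[-0.87068985, -0.49163122,  0.01406888,  0.42624064],
       [-0.19502603,  0.31885278, -0.92752237,  0.25018916],
       [ 0.45151306, -0.81032811, -0.37350276,  0.60862706],
       [ 0.        ,  0.        ,  0.        ,  1.        ]])}
top {'fovy': 47.03159476708323, 'cx': 319.1581813046406, 'cy': 238.50318608107253, 'extrinsics': array([[-0.00266813, -0.99987962, -0.01528494, -0.05230738],
       [-0.99464557,  0.00423264, -0.10325825,  0.52750528],
       [ 0.10331051,  0.01492759, -0.99453713,  1.18329001],
       [ 0.        ,  0.        ,  0.        ,  1.        ]])}
```

View pics/scene0.png

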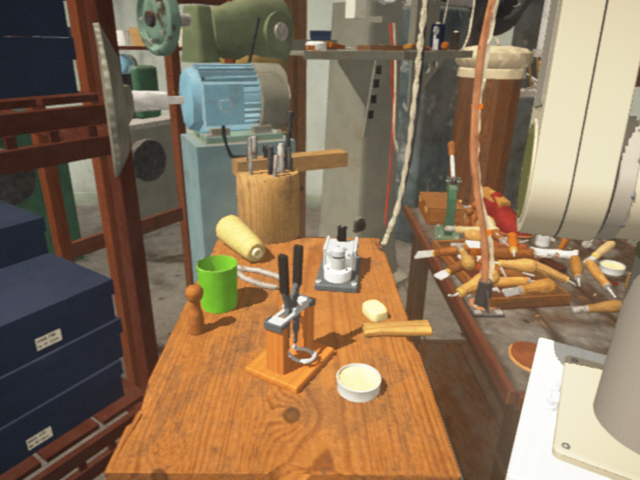

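View pics/top0.png

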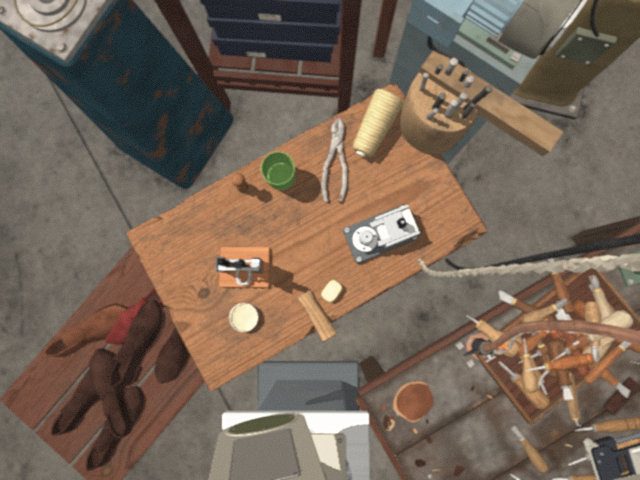

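Scene view: stand with pliers near (290,330), jig near (340,262). Top view: jig about (383,234), stand about (245,267). I'll zoom in on both.

Run:
```python
import cv2,numpy as np
t=cv2.imread("pics/top0.png");s=cv2.imread("pics/scene0.png")
def cr(im,x0,y0,w,h,k,n):
    cv2.imwrite(n,cv2.resize(im[y0:y0+h,x0:x0+w],None,fx=k,fy=k,interpolation=cv2.INTER_CUBIC))
cr(t,335,195,100,75,8,"pics/z_tj.png");cr(t,200,230,100,75,8,"pics/z_ts.png")
cr(s,300,215,80,80,7,"pics/z_sj.png");cr(s,240,235,100,160,3.7,"pics/z_ss.png")
```

```text
(no output)
```

View pics/z_tj.png

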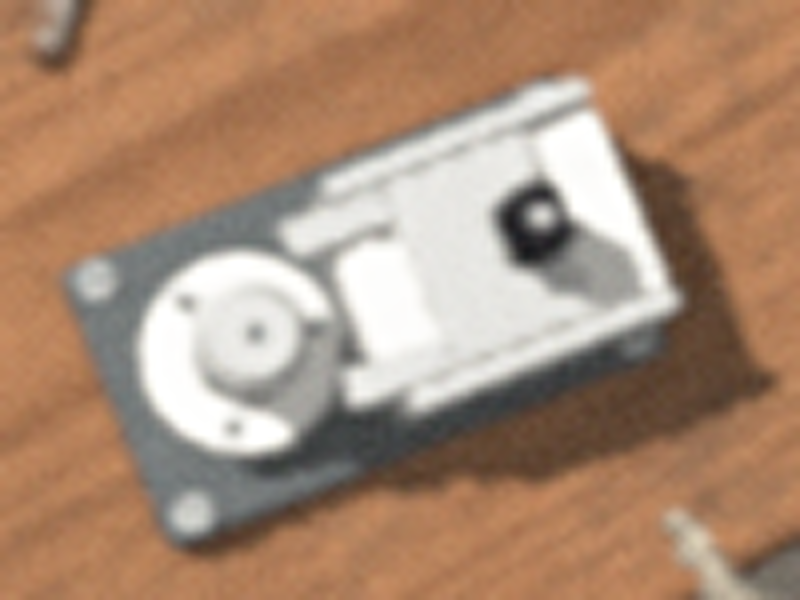

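View pics/z_ts.png

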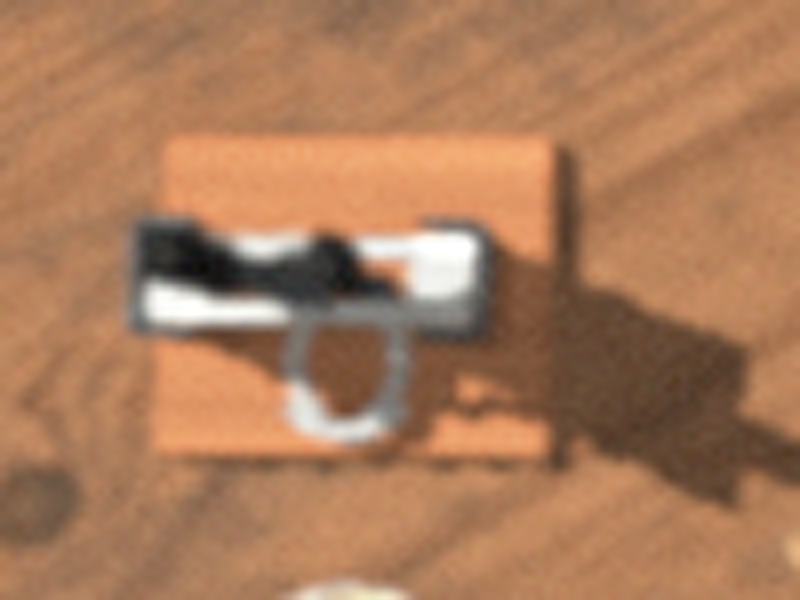

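View pics/z_sj.png

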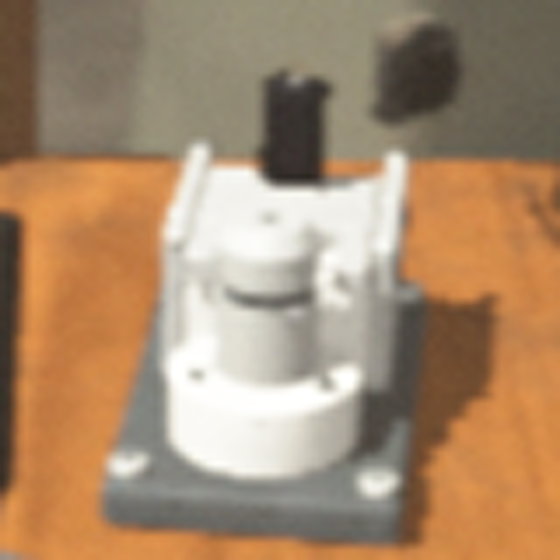

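View pics/z_ss.png

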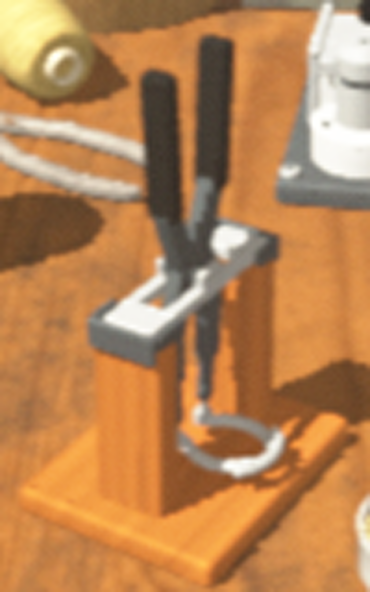

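```bash
cat > h.py <<'E'
import numpy as np
from station import ctrl
def ray(n,uv):
    c=ctrl.calibration(n);f=240/np.tan(np.radians(c["fovy"])/2);E=c["extrinsics"];R=E[:3,:3]
    d=R.T@np.array([(uv[0]-c["cx"])/f,(uv[1]-c["cy"])/f,1]);return -R.T@E[:3,3],d
def pl(n,uv,z):
    o,d=ray(n,uv);return o+d*(z-o[2])/d[2]
def tri(a,b):
    (o1,d1),(o2,d2)=ray("top",a),ray("scene",b)
    A=np.stack([d1,-d2],1);s=np.linalg.lstsq(A,o2-o1,rcond=None)[0]
    p,q=o1+s[0]*d1,o2+s[1]*d2;return (p+q)/2,np.linalg.norm(p-q)
def proj(n,p):
    c=ctrl.calibration(n);f=240/np.tan(np.radians(c["fovy"])/2);E=c["extrinsics"]
    q=E[:3,:3]@np.array(p)+E[:3,3];return np.array([c["cx"]+f*q[0]/q[2],c["cy"]+f*q[1]/q[2]])
def unz(p,x0,y0,k): return ((p[0]+.5)/k-.5+x0,(p[1]+.5)/k-.5+y0)
E
python3 - <<'E'
from h import *
np.set_printoptions(precision=4,suppress=True)
tj=lambda *p:unz(p,335,195,8); ts=lambda *p:unz(p,200,230,8)
sj=lambda *p:unz(p,300,215,7); ss=lambda *p:unz(p,240,235,3.7)
print("cams",ray("top",(0,0))[0],ray("scene",(0,0))[0])
print("stub top",pl("top",tj(255,333),.082),pl("scene",sj(268,217),.082),tri(tj(255,333),sj(268,217)))
print("collar",pl("top",tj(243,353),.036))
print("grip",pl("top",tj(535,215),.094),pl("scene",sj(297,80),.094))
for n,p in dict(TL=(65,275),BL=(180,548)).items(): print(n,pl("top",tj(*p),.014))
for n,p in dict(railTR=(590,85),railBR=(680,300),).items(): print(n,pl("top",tj(*p),.060))
for n,p in dict(TLs=(325,190),BLs=(410,408)).items(): print(n,pl("top",tj(*p),.060))
print("stand");
for p in [(163,135),(555,138),(553,455),(155,455)]: print(pl("top",ts(*p),.012))
print("plate+lips .095")
for p in [(130,218),(488,222),(488,338),(130,330)]: print(pl("top",ts(*p),.095))
print("ring",pl("top",ts(347,372),.024),pl("scene",ss(232,445),.024))
E
```

```text
cams [ 0.4023 -0.0722  1.2305] [0.1451 0.623  0.4534]
stub top [ 0.526  -0.1539  0.082 ] [ 0.5275 -0.1557  0.082 ] (array([ 0.5262, -0.1537,  0.083 ]), np.float64(0.0005719403280710968))
collar [ 0.5256 -0.1538  0.036 ]
grip [ 0.5552 -0.2259  0.094 ] [ 0.5549 -0.2279  0.094 ]
TL [ 0.5498 -0.1062  0.014 ]
BL [ 0.4739 -0.1374  0.014 ]
railTR [ 0.5948 -0.2458  0.06  ]
railBR [ 0.5368 -0.2686  0.06  ]
TLs [ 0.5668 -0.1746  0.06  ]
BLs [ 0.5082 -0.1964  0.06  ]
stand
[0.5121 0.1668 0.012 ]
[0.5108 0.0577 0.012 ]
[0.4231 0.0577 0.012 ]
[0.4234 0.1676 0.012 ]
plate+lips .095
[0.4831 0.1588 0.095 ]
[0.4817 0.066  0.095 ]
[0.4518 0.0658 0.095 ]
[0.4541 0.1583 0.095 ]
ring [0.4457 0.113  0.024 ] [0.4469 0.1142 0.024 ]
```

Run:
```python
from h import *
np.set_printoptions(precision=3,suppress=True)
print(tri((423,265),(386,243)),tri((470,347),(485,300)))
# white rope: other pixels; for top points, find height from the scene curve
for z in (0,.1,.2,.3,.4,.5,.6,.8): print(z,"top ray white520,262",pl("top",(520,262),z),"620,253",pl("top",(620,253),z))
import cv2
t=cv2.imread("pics/top0.png");s=cv2.imread("pics/scene0.png")
cv2.imwrite("pics/z1.png",cv2.resize(t[200:400,400:640],None,fx=3.3,fy=3))
cv2.imwrite("pics/z2.png",cv2.resize(s[0:330,340:560],None,fx=1.8*2,fy=1.8))
```

```text
(array([ 0.469, -0.274,  0.057]), np.float64(0.005366128440100714)) (array([ 0.278, -0.407, -0.089]), np.float64(0.007866378178638807))
0 top ray white520,262 [ 0.476 -0.5    0.   ] 620,253 [ 0.495 -0.721  0.   ]
0.1 top ray white520,262 [ 0.47  -0.465  0.1  ] 620,253 [ 0.487 -0.668  0.1  ]
0.2 top ray white520,262 [ 0.464 -0.43   0.2  ] 620,253 [ 0.48  -0.616  0.2  ]
0.3 top ray white520,262 [ 0.458 -0.395  0.3  ] 620,253 [ 0.472 -0.563  0.3  ]
0.4 top ray white520,262 [ 0.452 -0.361  0.4  ] 620,253 [ 0.465 -0.51   0.4  ]
0.5 top ray white520,262 [ 0.446 -0.326  0.5  ] 620,253 [ 0.457 -0.457  0.5  ]
0.6 top ray white520,262 [ 0.44  -0.291  0.6  ] 620,253 [ 0.45  -0.405  0.6  ]
0.8 top ray white520,262 [ 0.428 -0.222  0.8  ] 620,253 [ 0.435 -0.299  0.8  ]
```

View pics/z1.png

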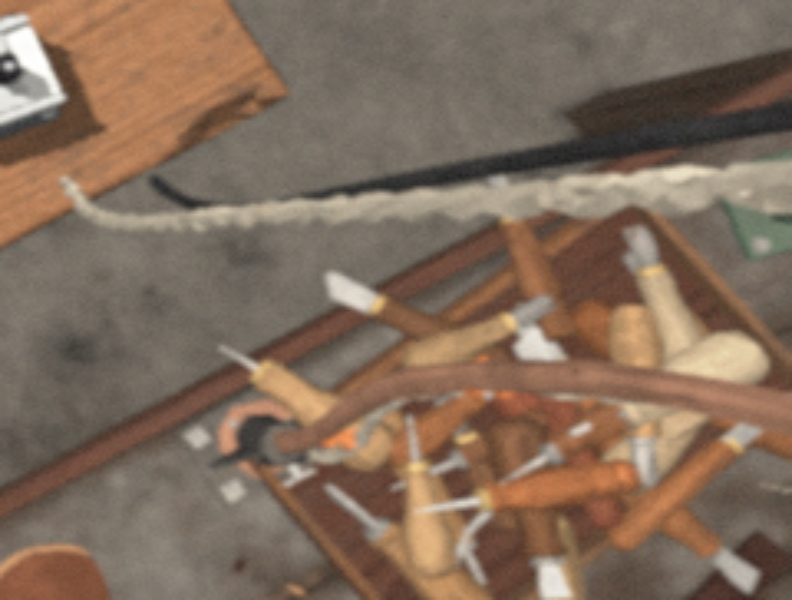

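View pics/z2.png

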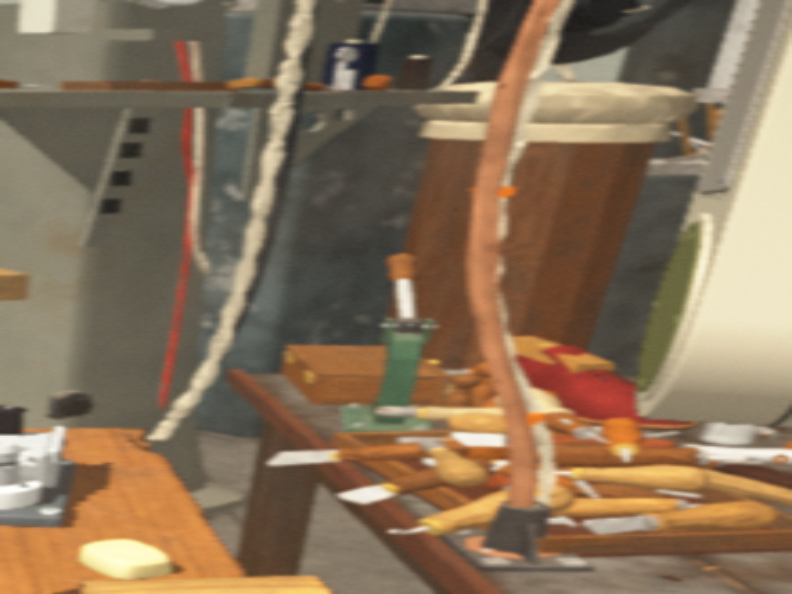

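Run:
```python
from h import *
np.set_printoptions(precision=3,suppress=True)
S=np.array([(383,243),(395.5,211),(406.7,161),(416.4,78),(424.7,0)])
W=[(420,261),(430,272),(450,273),(480,271),(520,266),(560,263),(600,260),(638,257)]
B=[(487,346),(500,338),(530,325),(570,324),(610,329),(638,337)]
S2=np.array([(485.0,290),(484,260),(477,190),(475,140),(477,100),(483,50),(492,0)])
for T,C in((W,S),(B,S2)):
  for uv in T:
    o,d=ray("top",uv);best=[]
    for z in np.arange(-.2,.95,.005):
        p=pl("top",uv,z);q=proj("scene",p)
        if 0<q[1]<300: best.append((abs(q[0]-np.interp(q[1],C[::-1,1] if C[0,1]>C[-1,1] else C[:,1],C[::-1,0])),*p,*q))
    print(uv,np.array(min(best)) if best else None)
```

```text
(420, 261) [  0.048   0.477  -0.272   0.035 383.048 252.237]
(430, 272) [  0.093   0.446  -0.265   0.19  401.161 185.315]
(450, 273) [  0.039   0.439  -0.271   0.33  412.267 113.024]
(480, 271) [  0.064   0.434  -0.269   0.515 424.239   3.739]
(520, 266) [  5.348   0.44   -0.319   0.52  429.764   2.668]
(560, 263) [ 11.501   0.443  -0.368   0.525 436.028   1.629]Traceback (most recent call last):
  File "<stdin>", line 11, in <module>
  File "h.py", line 13, in proj
    c=ctrl.calibration(n);f=240/np.tan(np.radians(c["fovy"])/2);E=c["extrinsics"]
ValueError: time passes only in moves, steps and waits
```

Near the jig there's a hanging rope at about (0.44, -0.27), and a cable at about (0.28, -0.41). I'll retract first, swing round inside both, and come to the fork grip from the +y side with the tool tilted.

```bash
python3 -m crank '[[0,0,7,-0.009,0.035,0.01],[0,0,7,-0.009,0.035,0.01]]' ; python3 -m crank '[[0,0,7,-0.009,0.035,0.01,100],[0,0,7,-0.009,0.035,0.01,100],[0,0,7,-0.009,0.035,0.01,100],[0,0,7,-0.009,0.035,0.01,100],[0,0,7,-0.009,0.035,0.01,100]]' 15
```

```text
clock: 0.52
tcp_pos: [0.1111, -0.4024, 0.2761]
ee_rot: [0.905, 0.426, 0.0, -0.001]
force: [-1.1, 1.2, 0.5]
grip_width: 0.0639validation failed for argument at $[0]...
```

```bash
python3 -m crank '[[0,0,7,-0.009,0.035,0.005,100],[0,0,7,0,0,0,100],[0,0,7,0,0,0,100],[0,0,7,0,0,0,100],[0,0,7,0,0,0,100]]'
```

```text
clock: 0.93
tcp_pos: [0.1024, -0.3689, 0.2816]
ee_rot: [0.735, 0.679, -0.0, 0.0]
force: [0.2, 0.6, -0.0]
grip_width: 0.0568
```

```bash
python3 -m crank '[[0,0,2.4,0.038,0.0127,0,100],[0,0,2.4,0.0364,0.0166,0,100],[0,0,2.4,0.0345,0.0203,0,100],[0,0,2.4,0.0322,0.0238,0,100],[0,0,2.4,0.0295,0.027,0,100]]'; python3 -m crank '[[0,0,2.4,0.0265,0.03,0,100],[0,0,2.4,0.0232,0.0326,0,100],[0,0,2.4,0.0197,0.0348,0,100],[0,0,2.4,0.016,0.0367,0,100],[0,0,2.4,0.012,0.0381,0,100]]'; python3 -m crank '[[0,0,2.2,0.008,0.0392,0,100],[0,0,0,0,0,0,100],[0,0,0,0,0,0,100]]'; python3 -c "
from h import *
s=ctrl.state();print(s['joints'],s['force'])"
```

```text
clock: 1.35
tcp_pos: [0.2742, -0.2676, 0.2813]
ee_rot: [0.661, 0.75, 0.0, -0.0]
force: [1.1, -0.2, -0.8]
grip_width: 0.0567
clock: 1.77
tcp_pos: [0.371, -0.0947, 0.2812]
ee_rot: [0.579, 0.815, -0.0, -0.0]
force: [1.2, 0.5, 0.8]
grip_width: 0.0565
clock: 2.02
tcp_pos: [0.3786, -0.0553, 0.2814]
ee_rot: [0.562, 0.827, -0.0, -0.0]
force: [-0.5, -0.2, -0.2]
grip_width: 0.0566
[-2.79242495e-01 -5.01352632e-01  1.94505754e+00 -4.91287655e-05
  1.69839873e+00 -6.57174788e-01] [-0.51112887 -0.1778597  -0.21926361]
```

```bash
python3 -m crank '[[-4.65,-1.85,0,0.0233,-0.0195,-0.0174,100],[-4.65,-1.85,0,0.0233,-0.0195,-0.0174,100],[-4.65,-1.85,0,0.0233,-0.0195,-0.0174,100],[-4.65,-1.85,0,0.0233,-0.0195,-0.0174,100],[-4.65,-1.85,0,0.0233,-0.0195,-0.0174,100]]'; python3 -m crank '[[0,0,0,0.0233,-0.0195,-0.0174,100],[0,0,0,0.0233,-0.0195,-0.0174,100],[0,0,0,0,0,0,100]]'
python3 - <<'E'
from h import *
from scipy.spatial.transform import Rotation as R
import cv2
s=ctrl.state();m=R.from_quat(s['ee_rot']).as_matrix();print(s['joints'],s['tcp_pos'],m.round(3),s['force'])
for n in("scene","top"): cv2.imwrite(f"pics/{n}1.png",ctrl.camera(n)[:,:,::-1])
E
```

```text
clock: 2.43
tcp_pos: [0.4958, -0.1577, 0.1947]
ee_rot: [0.551, 0.805, -0.122, 0.182]
force: [-0.5, -1.1, 0.1]
grip_width: 0.0569
clock: 2.68
tcp_pos: [0.54, -0.1978, 0.1529]
ee_rot: [0.552, 0.806, -0.124, 0.175]
force: [-0.1, 0.3, -1.4]
grip_width: 0.0568
[-0.21306985 -0.09410905  1.91611163 -0.40494141  1.10984931 -0.43973597] [ 0.53998887 -0.1978222   0.15290102] [[-0.33   0.933  0.146]
 [ 0.846  0.361 -0.393]
 [-0.419 -0.006 -0.908]] [-0.14647075  0.28965713 -1.4299328 ]
```

View pics/scene1.png

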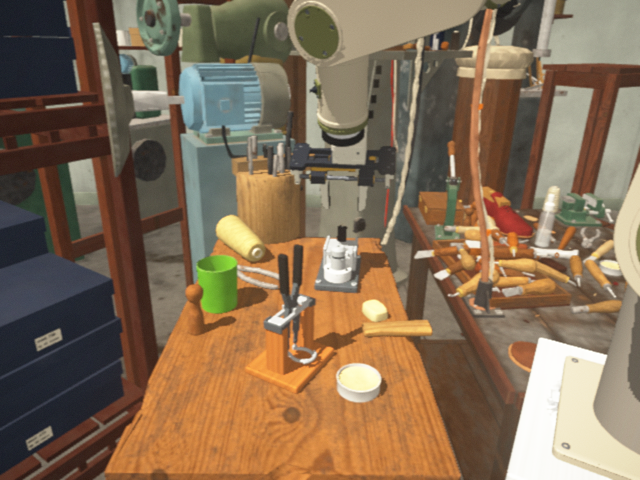

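View pics/top1.png

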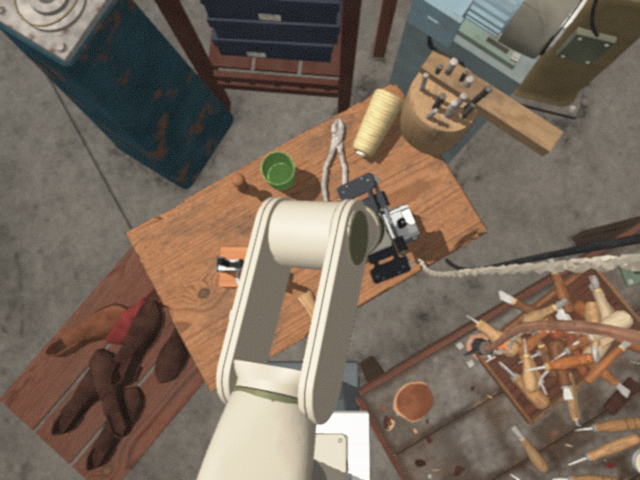

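Scene view: the gripper body's right end at (395,165) is close to the rope at (405,165). A steeper tilt of about 40° swings the body clear, so I'll use that.

```bash
python3 -m crank '[[-4.65,-1.85,0,0,0.004,-0.01,100],[-4.65,-1.85,0,0,0.004,-0.01,100],[-4.65,-1.85,0,0,0,-0.01,100],[0,0,0,0,0,0,100],[0,0,0,0,0,0,100]]'; python3 -c "
from h import *
import cv2
from scipy.spatial.transform import Rotation as R
s=ctrl.state();m=R.from_quat(s['ee_rot']).as_matrix();print(s['tcp_pos'],m.round(3))
for n in('scene','top'): cv2.imwrite(f'pics/{n}2.png',cv2.resize(ctrl.camera(n)[150:300,250:450,::-1],None,fx=4,fy=4))
"
```

```text
clock: 3.2
tcp_pos: [0.5403, -0.1855, 0.1295]
ee_rot: [0.529, 0.777, -0.191, 0.283]
force: [-0.0, -0.1, 0.7]
grip_width: 0.0567
[ 0.54033201 -0.18546639  0.12950947] [[-0.28   0.931  0.236]
 [ 0.714  0.366 -0.596]
 [-0.642  0.002 -0.767]]
```

View pics/scene2.png

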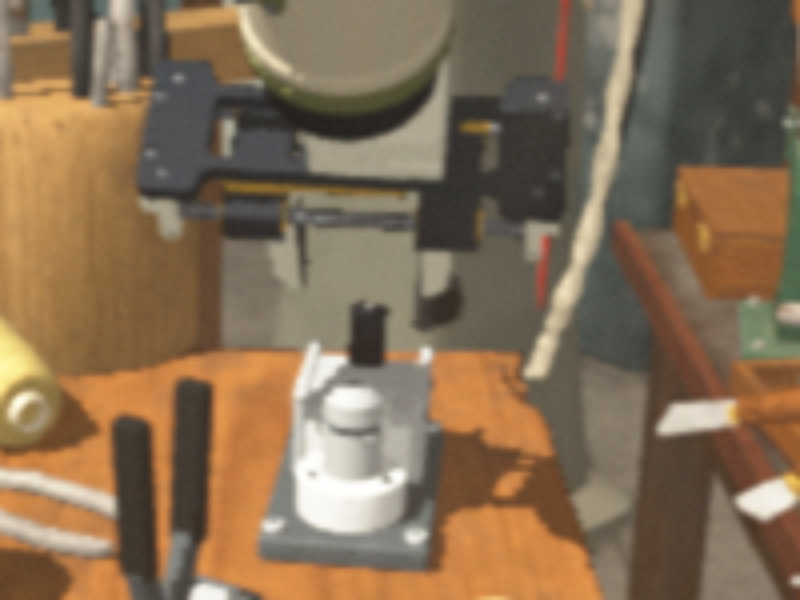

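View pics/top2.png

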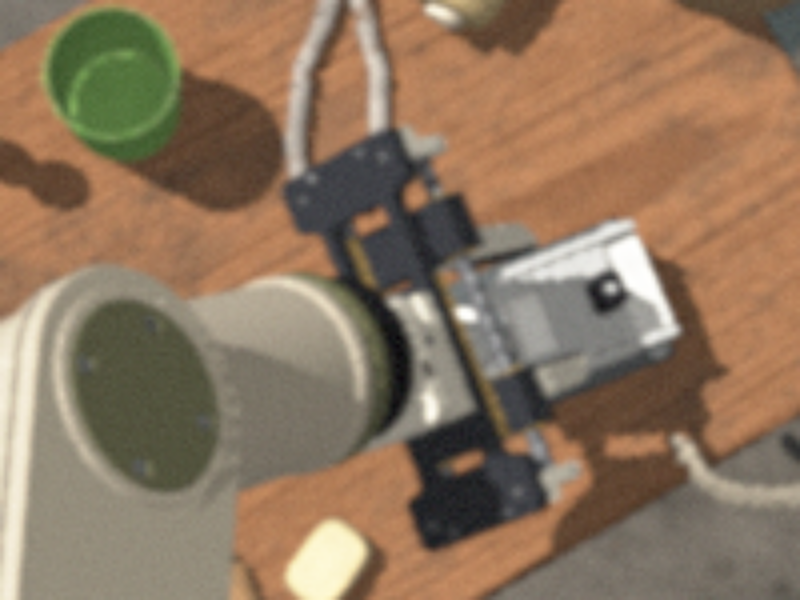

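Gripper body is clear of the rope, and the fingers are in line with the grip at (605,293) in the top crop. I'll go in along the tool axis.

```bash
python3 -m crank '[[0,0,0,0.005,-0.0137,-0.0175,100],[0,0,0,0.005,-0.0137,-0.0175,100],[0,0,0,0.005,-0.0137,-0.0175,100],[0,0,0,0,0,0,100],[0,0,0,0,0,0,100]]'; python3 -m crank '[[0,0,0,0,0,0,150],[0,0,0,0,0,0,180],[0,0,0,0,0,0,200],[0,0,0,0,0,0,255],[0,0,0,0,0,0,255]]' 12;python3 -m crank '[[0,0,0,0,0,0,255],[0,0,0,0,0,0,255]]';  python3 -c "
from h import *
import cv2
for n in('scene','top'): cv2.imwrite(f'pics/{n}3.png',cv2.resize(ctrl.camera(n)[150:300,250:450,::-1],None,fx=4,fy=4))
"
```

```text
clock: 3.72
tcp_pos: [0.5566, -0.2287, 0.0784]
ee_rot: [0.531, 0.775, -0.191, 0.283]
force: [-0.4, 0.2, -0.5]
grip_width: 0.0566
clock: 4.13
tcp_pos: [0.557, -0.2267, 0.0781]
ee_rot: [0.53, 0.776, -0.191, 0.284]
force: [0.5, 0.5, 0.7]
grip_width: 0.0278
clock: 4.3
tcp_pos: [0.5561, -0.2272, 0.0776]
ee_rot: [0.53, 0.776, -0.192, 0.284]
force: [-5.1, -0.2, 5.2]
grip_width: 0.0198
```

View pics/scene3.png

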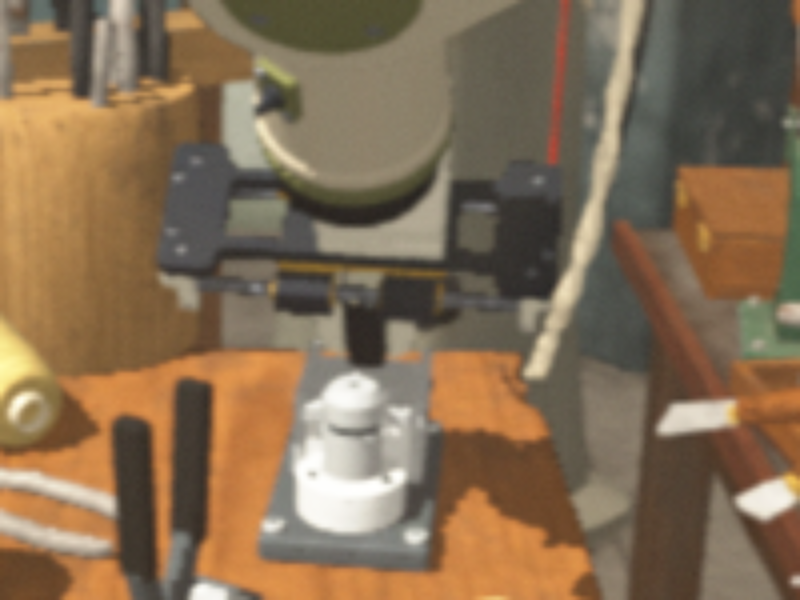

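View pics/top3.png

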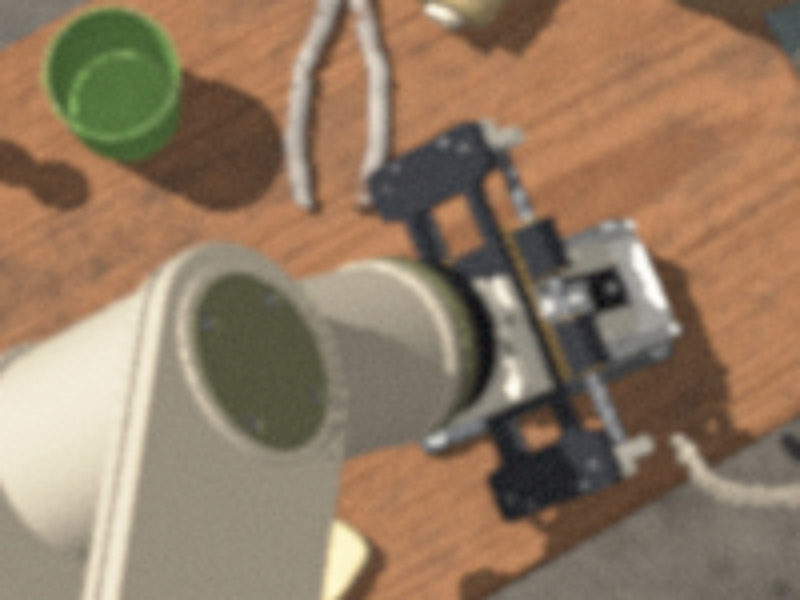

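The grip is held, with an opening of 19.8 mm. Pulling the fork along the jig's +y.

```bash
python3 -m crank '[[0,0,0,-0.0005,0,0,255],[0,0,0,-0.0022,0.0056,0,255],[0,0,0,-0.0022,0.0056,0,255],[0,0,0,-0.0022,0.0056,0,255],[0,0,0,-0.0022,0.0056,0,255]]';python3 -m crank '[[0,0,0,-0.0015,0.0037,0,255],[0,0,0,-0.0015,0.0037,0,255],[0,0,0,0,0,0,255]]'
```

```text
clock: 4.82
tcp_pos: [0.5471, -0.2042, 0.0777]
ee_rot: [0.53, 0.776, -0.191, 0.284]
force: [-1.9, -3.6, 4.9]
grip_width: 0.0198
clock: 5.07
tcp_pos: [0.5441, -0.1967, 0.0775]
ee_rot: [0.53, 0.776, -0.191, 0.284]
force: [-1.9, -2.4, 6.7]
grip_width: 0.0202
```

```bash
for i in 1 ; do python3 -m crank '[[0,0,0,-0.0007,0.0019,0,255],[0,0,0,0,0,0,255]]'; done; python3 -m crank '[[0,0,0,-0.0007,0.0019,0,255],[0,0,0,0,0,0,255]]';python3 -m crank '[[0,0,0,-0.0007,0.0019,0,255],[0,0,0,0,0,0,255]]'
```

```text
clock: 5.23
tcp_pos: [0.5435, -0.1954, 0.0775]
ee_rot: [0.53, 0.776, -0.192, 0.284]
force: [1.0, -9.2, -0.5]
grip_width: 0.0201
clock: 5.4
tcp_pos: [0.5428, -0.1937, 0.0773]
ee_rot: [0.53, 0.776, -0.192, 0.284]
force: [3.6, -10.6, -1.5]
grip_width: 0.0197
clock: 5.57
tcp_pos: [0.5421, -0.1918, 0.0772]
ee_rot: [0.53, 0.776, -0.192, 0.284]
force: [4.7, -11.8, -3.3]
grip_width: 0.0199
```

```bash
python3 -c "
from h import *
import cv2
for n in('scene','top'): cv2.imwrite(f'pics/{n}4.png',cv2.resize(ctrl.camera(n)[195:285,310:430,::-1],None,fx=6.6,fy=6.6,interpolation=2))
"
```

```text
(no output)
```

View pics/scene4.png

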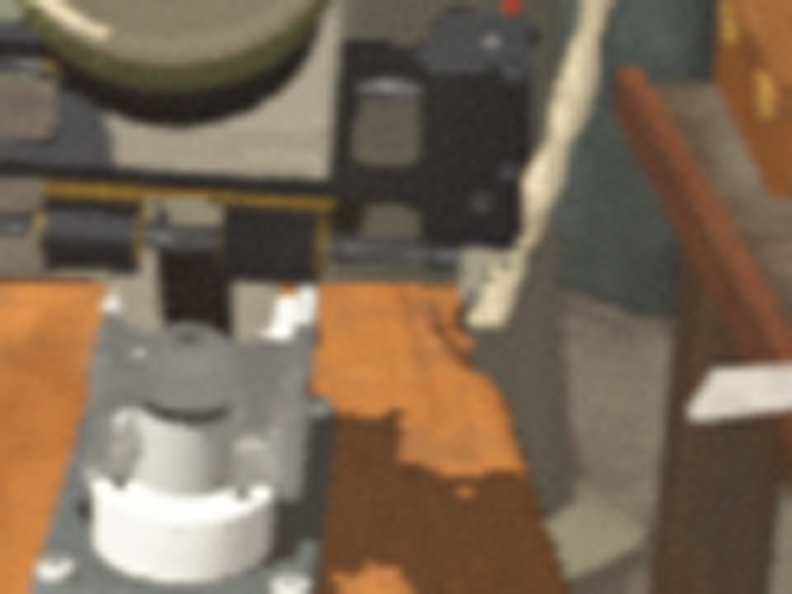

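View pics/top4.png

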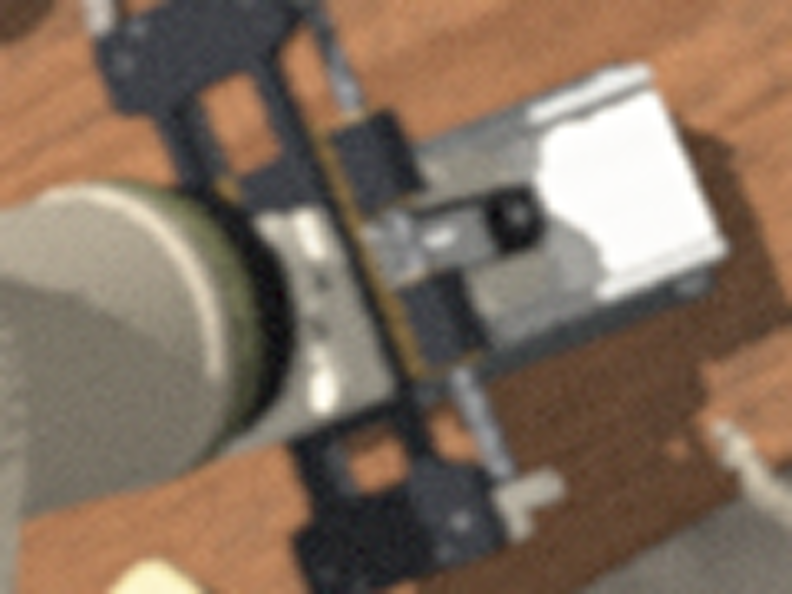

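```bash
python3 -m crank '[[0,0,0,0,0,0,255],[0,0,0,0,0,0,255]]' 25; python3 -m crank '[[0,0,0,-0.0007,0.0019,0,255],[0,0,0,0,0,0,255]]' ; python3 -m crank '[[0,0,0,0,0,0,100],[0,0,0,0,0,0,100],[0,0,0,0,0,0,100],[0,0,0,0,0,0,100]]'
```

```text
clock: 5.83
tcp_pos: [0.5421, -0.1918, 0.0772]
ee_rot: [0.53, 0.776, -0.192, 0.284]
force: [4.0, -11.5, -3.2]
grip_width: 0.0199
clock: 6.0
tcp_pos: [0.5416, -0.1908, 0.0773]
ee_rot: [0.53, 0.776, -0.192, 0.285]
force: [11.9, -22.2, -10.8]
grip_width: 0.0197
clock: 6.33
tcp_pos: [0.5414, -0.189, 0.077]
ee_rot: [0.53, 0.776, -0.191, 0.284]
force: [-0.0, -0.8, -0.3]
grip_width: 0.0415
```

```bash
python3 -m crank '[[0,0,0,-0.007,0.018,0.023,60],[0,0,0,-0.007,0.018,0.023,20],[0,0,0,-0.007,0.018,0.023,0],[4.65,1.85,0,0,0.02,0.02,0],[4.65,1.85,0,0,0.02,0.02,0]]'; python3 -m crank '[[4.65,1.85,0,0,0.03,0.02,0],[4.65,1.85,0,0,0.03,0.02,0],[4.65,1.85,0,0,0.03,0.01,0],[4.65,1.85,0,0,0.03,0.0,0],[4.65,1.85,0,0,0.02,0,0]]';python3 -m crank '[[4.65,1.85,0,0,0,0,0],[0,0,0,0,0,0,0]]'
python3 - <<'E'
from h import *
import cv2
np.set_printoptions(precision=4,suppress=True)
from scipy.spatial.transform import Rotation as R
s=ctrl.state();print(s['joints'],R.from_quat(s['ee_rot']).as_matrix())
for n in('scene','top'): cv2.imwrite(f'pics/{n}5.png',ctrl.camera(n)[:,:,::-1])
ts=lambda *p:unz(p,200,230,8);ss=lambda *p:unz(p,240,235,3.7)
print("tops",pl("scene",ss(158,75),.189),pl("scene",ss(215,42),.189))
print("tops top",pl("top",ts(175,255),.189),pl("top",ts(335,255),.189))
E
```

```text
clock: 6.75
tcp_pos: [0.5194, -0.0927, 0.1861]
ee_rot: [0.543, 0.799, -0.143, 0.213]
force: [1.1, -0.6, -0.6]
grip_width: 0.0749
clock: 7.17
tcp_pos: [0.5214, 0.0476, 0.2387]
ee_rot: [0.563, 0.826, -0.022, 0.036]
force: [-1.2, -0.4, -0.0]
grip_width: 0.0928
clock: 7.33
tcp_pos: [0.5211, 0.044, 0.2366]
ee_rot: [0.564, 0.826, 0.001, -0.001]
force: [0.4, -2.1, 0.4]
grip_width: 0.0931
[-0.0163 -0.0826  1.6865  0.0035  1.5384 -0.3879] [[-0.363   0.9318 -0.0006]
 [ 0.9318  0.363   0.0035]
 [ 0.0035  0.0007 -1.    ]]
tops [0.4662 0.1351 0.189 ] [0.4643 0.0989 0.189 ]
tops top [0.4676 0.1288 0.189 ] [0.4674 0.0908 0.189 ]
```

View pics/top5.png

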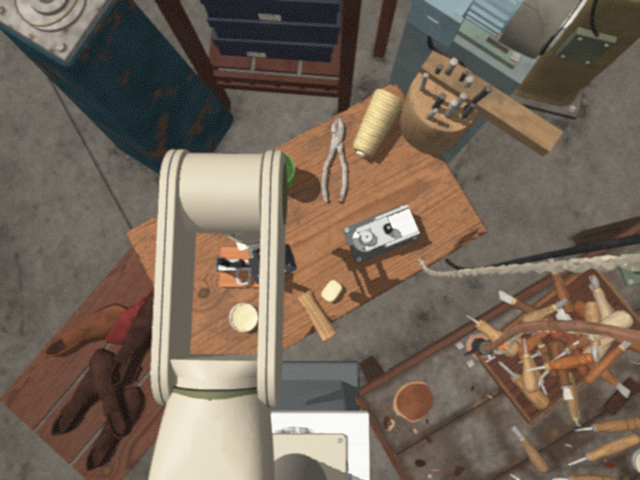

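View pics/scene5.png

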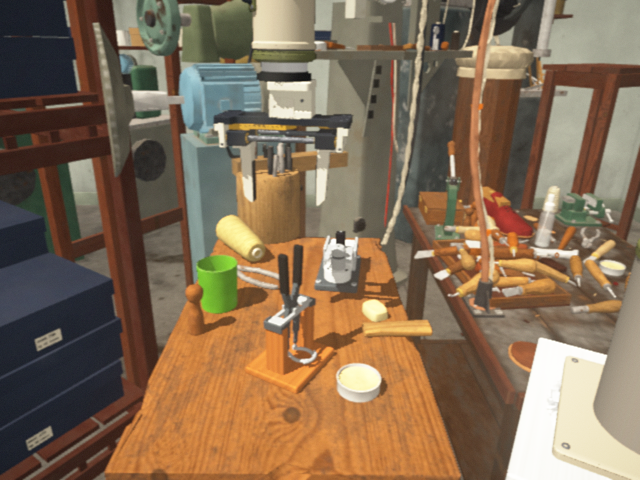

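Run:
```python
import cv2
s=cv2.imread("pics/scene5.png");t=cv2.imread("pics/top5.png")
a=cv2.resize(s[215:295,300:380],(560,560),interpolation=2);cv2.imwrite("pics/z3.png",a)
cv2.imwrite("pics/z4.png",cv2.resize(t[195:270,335:435],(800,600),interpolation=2))
```

```text
(no output)
```

View pics/z3.png

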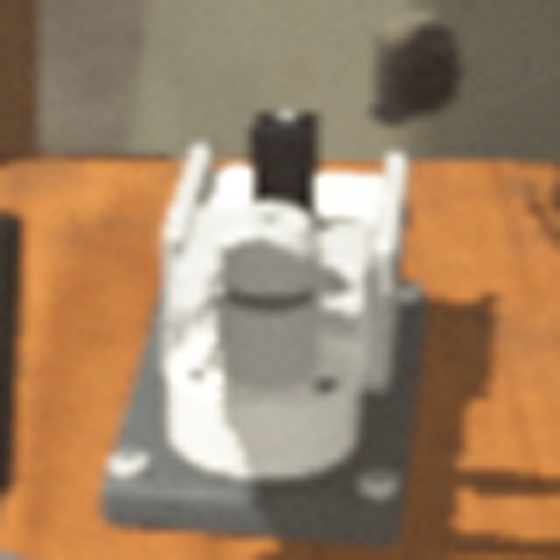

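View pics/z4.png

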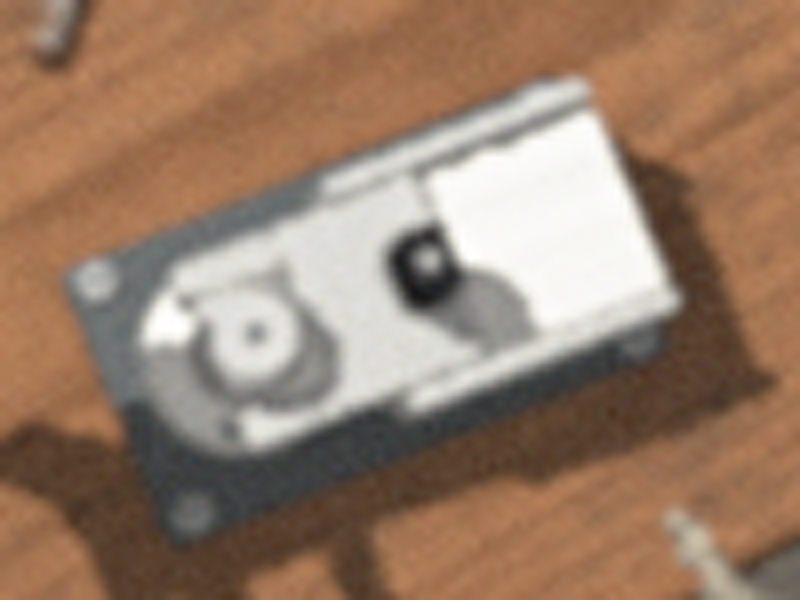

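Fork is home: the prongs reach past the stub and the grip is now at (425,268) in the top crop. Next, over the pliers.

```bash
python3 -m crank '[[0,0,6.87,-0.0055,0.0069,0.003,0],[0,0,6.87,-0.0055,0.0069,0.003,0],[0,0,6.87,-0.0055,0.0069,0.003,0],[0,0,6.87,-0.0055,0.0069,0.003,0],[0,0,6.87,-0.0055,0.0069,0.002,0]]';python3 -m crank '[[0,0,6.87,-0.0055,0.0069,0,0],[0,0,6.87,-0.0055,0.0069,0,0],[0,0,6.87,-0.0055,0.0069,0,0],[0,0,6.87,-0.0055,0.0069,0,0],[0,0,6.87,-0.0055,0.0069,0,0]]';python3 -m crank '[[0,0,0,0,0,0,0],[0,0,0,0,0,0,0]]'
python3 - <<'E'
from h import *
import cv2
np.set_printoptions(precision=4,suppress=True)
from scipy.spatial.transform import Rotation as R
s=ctrl.state();print(s['joints'],R.from_quat(s['ee_rot']).as_matrix())
i=ctrl.camera('scene')[:,:,::-1]; cv2.imwrite('pics/scene6.png',i);cv2.imwrite('pics/z5.png',cv2.resize(i[100:400,200:420],None,fx=2.7,fy=2,interpolation=2)) 
cv2.imwrite('pics/top6.png',ctrl.camera('top')[:,:,::-1])
E
```

```text
clock: 7.85
tcp_pos: [0.4923, 0.0793, 0.2503]
ee_rot: [0.292, 0.956, -0.001, 0.001]
force: [-0.3, -1.2, 0.0]
grip_width: 0.0933
clock: 8.27
tcp_pos: [0.4646, 0.1137, 0.2499]
ee_rot: [-0.003, 1.0, -0.001, 0.0]
force: [0.3, 0.4, 0.0]
grip_width: 0.0929
clock: 8.43
tcp_pos: [0.465, 0.1136, 0.2501]
ee_rot: [0.001, 1.0, -0.001, 0.0]
force: [-0.0, 0.4, 0.4]
grip_width: 0.0925
[ 0.1339 -0.2124  1.779  -0.0018  1.5744 -1.4348] [[-1.      0.0021  0.0008]
 [ 0.0021  1.     -0.0017]
 [-0.0008 -0.0017 -1.    ]]
```

View pics/z5.png

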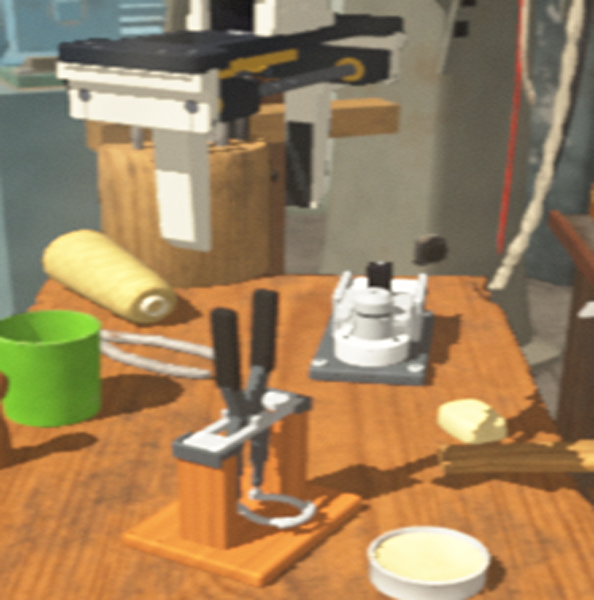

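View pics/top6.png

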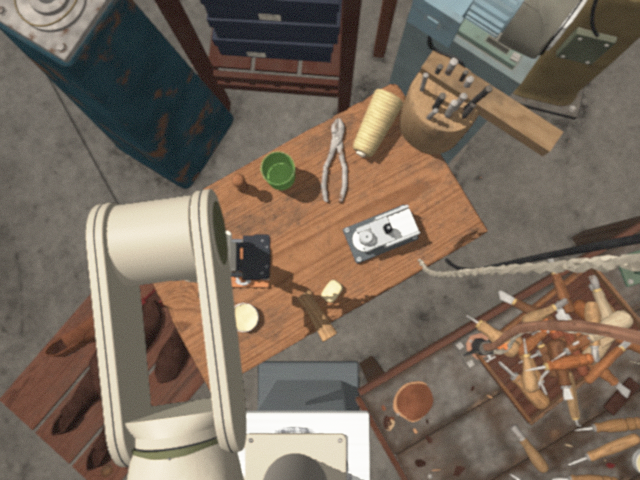

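```bash
python3 -m crank '[[0,0,0,0.001,0,-0.032,0],[0,0,0,0,0,-0.032,0],[0,0,0,0,0,-0.02,0],[0,0,0,0,0,-0.013,0],[0,0,0,0,0,0,60]]'; python3 -m crank '[[0,0,0,0,0,0,90],[0,0,0,0,0,0,90],[0,0,0,0,0,0,90]]'
python3 - <<'E'
from h import *
import cv2
i=ctrl.camera('scene')[:,:,::-1]; cv2.imwrite('pics/z6.png',cv2.resize(i[150:400,200:380],None,fx=3,fy=2.4,interpolation=2))
E
```

```text
clock: 8.95
tcp_pos: [0.4643, 0.1125, 0.1495]
ee_rot: [0.001, 1.0, -0.001, -0.003]
force: [0.0, -0.6, -1.0]
grip_width: 0.0894
clock: 9.2
tcp_pos: [0.4676, 0.1134, 0.155]
ee_rot: [0.0, 1.0, 0.0, 0.001]
force: [-0.3, -0.6, -0.6]
grip_width: 0.071
```

View pics/z6.png

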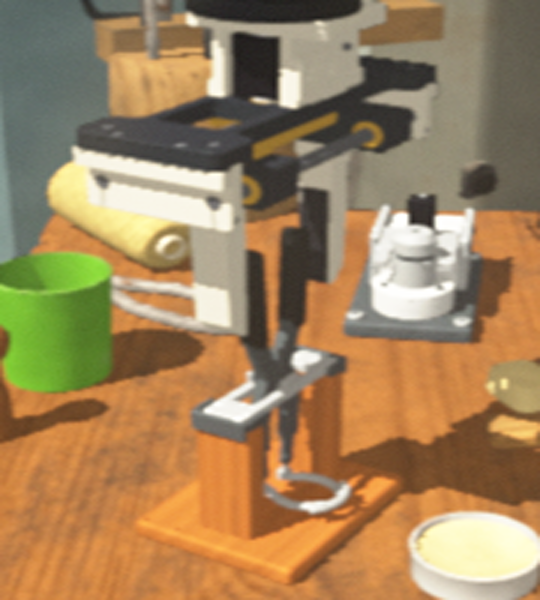

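Handles are between the fingers. Squeezing them now.

```bash
python3 -m crank '[[0,0,0,0,0,0,115],[0,0,0,0,0,0,130],[0,0,0,0,0,0,140],[0,0,0,0,0,0,145]]' 35; python3 -m crank '[[0,0,0,0,0,0,150],[0,0,0,0,0,0,155],[0,0,0,0,0,0,160],[0,0,0,0,0,0,165],[0,0,0,0,0,0,175]]';python3 -m crank '[[0,0,0,0,0,0,255],[0,0,0,0,0,0,255],[0,0,0,0,0,0,255]]'
python3 - <<'E'
from h import *
import cv2
i=ctrl.camera('scene')[:,:,::-1]; cv2.imwrite('pics/z7.png',cv2.resize(i[200:400,220:380],None,fx=4,fy=3,interpolation=2)) 
s=ctrl.state();print(s['force'],s['ft_torque'],s['grip_width'])
E
```

```text
clock: 9.58
tcp_pos: [0.4671, 0.1135, 0.1543]
ee_rot: [-0.0, 1.0, 0.0, 0.001]
force: [-1.4, -0.2, 6.0]
grip_width: 0.0424
clock: 10.0
tcp_pos: [0.4674, 0.1136, 0.155]
ee_rot: [-0.0, 1.0, 0.0, 0.001]
force: [-1.8, 0.5, 9.3]
grip_width: 0.0348
clock: 10.25
tcp_pos: [0.4674, 0.1136, 0.155]
ee_rot: [-0.0, 1.0, 0.0, 0.001]
force: [-1.0, 0.3, 9.0]
grip_width: 0.0346
[-1.95556651 -0.1512093   9.20080528] [ 0.04319028  0.27130966 -0.17104527] 0.0351554299087418
```

View pics/z7.png

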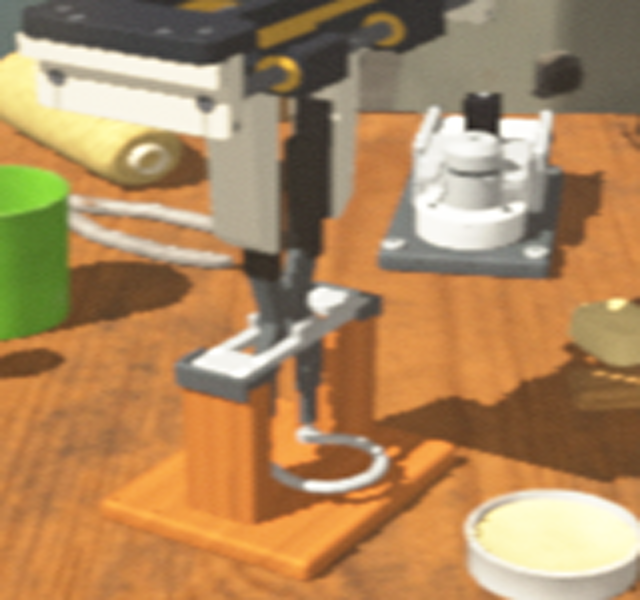

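```bash
python3 -m crank '[[0,0,0,0,0,0.006,255],[0,0,0,0,0,0.012,255],[0,0,0,0,0,0.012,255],[0,0,0,0,0,0.012,255],[0,0,0,0,0,0.012,255]]' ; python3 -m crank '[[0,0,0,0,0,0.015,255],[0,0,0,0,0,0.015,255],[0,0,0,0,0,0.015,255],[0,0,0,0,0,0.01,255],[0,0,0,0,0,0,255]]';python3 -m crank '[[0,0,0,0,0,0,255],[0,0,0,0,0,0,255]]'
python3 - <<'E'
from h import *
import cv2
i=ctrl.camera('scene')[:,:,::-1]; cv2.imwrite('pics/scene8.png',i);cv2.imwrite('pics/z8.png',cv2.resize(i[160:360,220:380],None,fx=4,fy=3,interpolation=2)) 
i=ctrl.camera('top')[:,:,::-1]; cv2.imwrite('pics/top8.png',i);cv2.imwrite('pics/z9.png',cv2.resize(i[200:320,180:340],None,fx=5,fy=5,interpolation=2)) 
s=ctrl.state();print(s['force'],s['ft_torque'],s['grip_width'],s['tcp_pos'])
E
```

```text
clock: 10.72
tcp_pos: [0.4665, 0.1134, 0.2089]
ee_rot: [-0.0, 1.0, 0.0, 0.0]
force: [0.7, 0.0, -2.5]
grip_width: 0.0351
clock: 11.13
tcp_pos: [0.4678, 0.1135, 0.2658]
ee_rot: [-0.0, 1.0, 0.0, 0.002]
force: [0.1, 0.2, -2.0]
grip_width: 0.0343
clock: 11.3
tcp_pos: [0.4661, 0.1133, 0.2615]
ee_rot: [-0.0, 1.0, -0.0, -0.001]
force: [-0.8, -0.0, -3.7]
grip_width: 0.035
[-0.34608657 -0.23207056 -3.39151266] [-0.00033913 -0.1534321   0.04256394] 0.034441044377382615 [0.46584707 0.1132724  0.26109326]
```

View pics/z8.png

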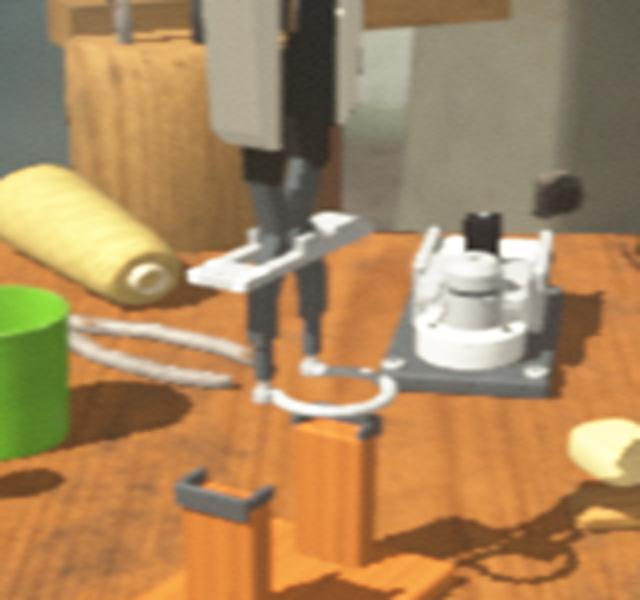

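View pics/z9.png

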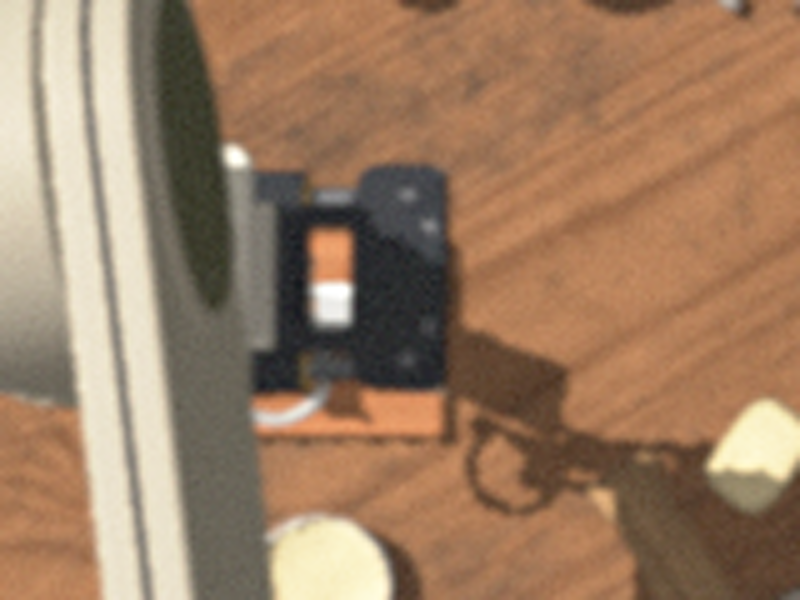

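Ring is spread and level, with the tips at its ends. The top view is blocked by the arm. I'll carry it across and stop high above the stub.

```bash
python3 - <<'E'
from h import *
np.set_printoptions(precision=4,suppress=True)
print(pl("scene",(220+330/4,160+391/3),.130))
E
python3 -m crank '[[0,0,0,0.004,-0.012,0,255],[0,0,0,0.0072,-0.0243,0,255],[0,0,0,0.0072,-0.0243,0,255],[0,0,0,0.0072,-0.0243,0,255],[0,0,0,0.0072,-0.0243,0,255]]'; python3 -m crank '[[0,0,0,0.0072,-0.0243,0,255],[0,0,0,0.0072,-0.0243,0,255],[0,0,0,0.0072,-0.0243,0,255],[0,0,0,0.0072,-0.0243,0,255],[0,0,0,0.0072,-0.0243,0,255]]'; python3 -m crank '[[0,0,0,0.0072,-0.0243,0,255],[0,0,0,0.003,-0.012,0,255],[0,0,0,0,0,0,255],[0,0,0,0,0,0,255]]'
python3 - <<'E'
from h import *
import cv2
i=ctrl.camera('scene')[:,:,::-1]; cv2.imwrite('pics/scene9.png',i);cv2.imwrite('pics/z10.png',cv2.resize(i[170:300,290:390],None,fx=6,fy=4.6,interpolation=2)) 
i=ctrl.camera('top')[:,:,::-1]; cv2.imwrite('pics/top9.png',i)
s=ctrl.state();print(s['force'],s['ft_torque'],s['grip_width'],s['tcp_pos'],s['ee_rot'])
E
```

```text
[0.4485 0.112  0.13  ]
clock: 11.82
tcp_pos: [0.499, 0.0032, 0.2613]
ee_rot: [-0.0, 1.0, 0.0, -0.001]
force: [0.7, 0.7, -2.4]
grip_width: 0.0346
clock: 12.23
tcp_pos: [0.535, -0.1185, 0.2611]
ee_rot: [-0.0, 1.0, 0.0, -0.001]
force: [0.8, 0.1, -2.9]
grip_width: 0.0344
clock: 12.57
tcp_pos: [0.545, -0.1536, 0.2613]
ee_rot: [0.0, 1.0, 0.001, -0.001]
force: [-0.5, 0.9, -2.2]
grip_width: 0.0349
[ 0.29166361 -0.16955304 -1.13758081] [ 0.0857221  -0.12525952  0.00788125] 0.034351399679160344 [ 0.54515425 -0.15256376  0.26188561] [-4.14108892e-04  9.99999732e-01  4.20388799e-04 -4.32377361e-04]
```

View pics/z10.png

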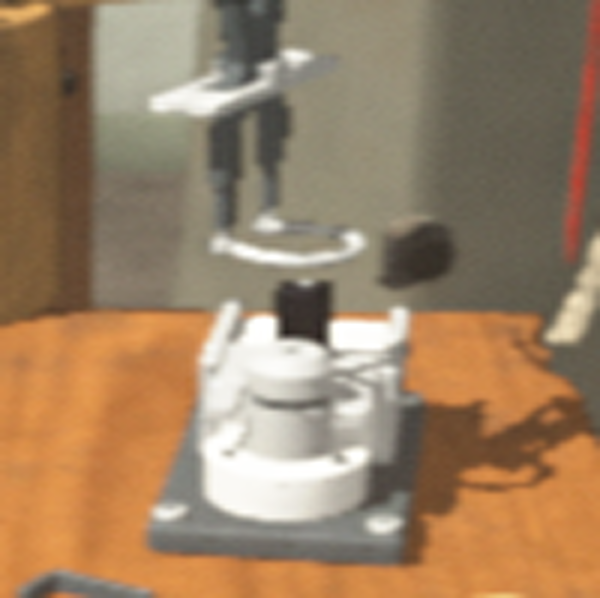

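View pics/top9.png

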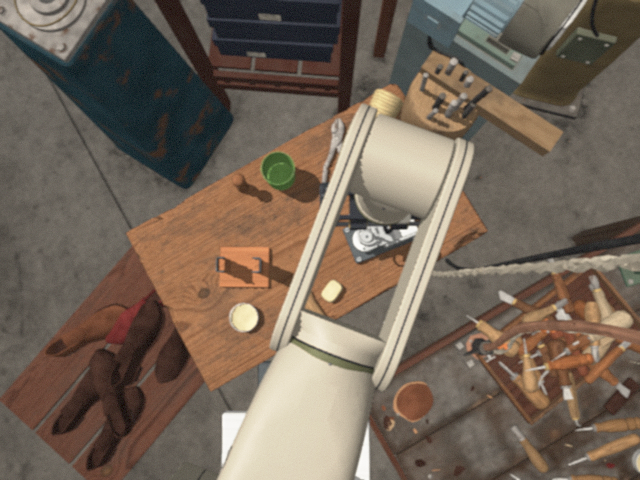

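Run:
```python
import cv2
t=cv2.imread("pics/top9.png")
cv2.imwrite("pics/z11.png",cv2.resize(t[205:265,335:425],None,fx=8.8,fy=8.8,interpolation=2))
```

```text
(no output)
```

View pics/z11.png

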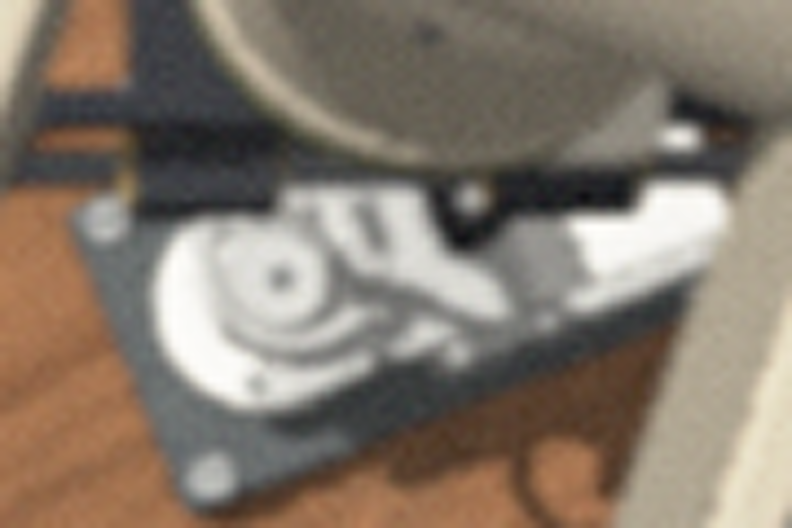

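```bash
cat > ring.py <<'E'
from h import *
import cv2
from scipy.optimize import least_squares
np.set_printoptions(precision=4,suppress=True)
def ringfit(im,z,guess,save=None):
    # upsample, backproject bright pixels near the expected ring, fit circle of known mid radius
    k=4; g=im.astype(float).min(2)  # whiteness
    G=cv2.resize(g,None,fx=k,fy=k,interpolation=cv2.INTER_CUBIC)
    c=ctrl.calibration("scene");f=240/np.tan(np.radians(c["fovy"])/2);E=c["extrinsics"];R=E[:3,:3];o=-R.T@E[:3,3]
    v,u=np.mgrid[0:G.shape[0],0:G.shape[1]]
    uu=(u+.5)/k-.5;vv=(v+.5)/k-.5
    D=np.stack([(uu-c["cx"])/f,(vv-c["cy"])/f,np.ones_like(uu)],-1)@R
    P=o+D*((z-o[2])/D[...,2])[...,None]
    d=P[...,:2]-np.array(guess)
    r=np.hypot(d[...,0],d[...,1]);m=(r<.032)&(r>.010)&(G>150)&(d[...,0]<.010)
    p=P[m][:,:2]
    s=least_squares(lambda q:np.hypot(*(p-q[:2]).T)-.01975,guess,loss="soft_l1",f_scale=.001)
    if save:
        out=cv2.resize(im,None,fx=k,fy=k);out[m]=(255,0,0)
        cy,cx=np.argwhere(m).mean(0).astype(int);cv2.imwrite(save,out[cy-200:cy+250,cx-250:cx+250,::-1])
    return s.x,len(p),np.abs(s.fun).mean()
E
python3 - <<'E'
from ring import *
im=cv2.imread("pics/scene9.png")[:,:,::-1]
s=ctrl.state()['tcp_pos'];print(s, s[:2]-[.0185,0])
for z in(.1285,.1305,.1325): print(z,ringfit(im,z,s[:2]-[.0185,0],"pics/rf.png"))
E
```

```text
[ 0.5452 -0.1526  0.2619] [ 0.5267 -0.1526]
0.1285 (array([ 0.529 , -0.1588]), 858, np.float64(0.0025214932972928905))
0.1305 (array([ 0.5272, -0.1556]), 1082, np.float64(0.0030155148864328277))
0.1325 (array([ 0.525 , -0.1513]), 1198, np.float64(0.0032132079105799335))
```

View pics/rf.png

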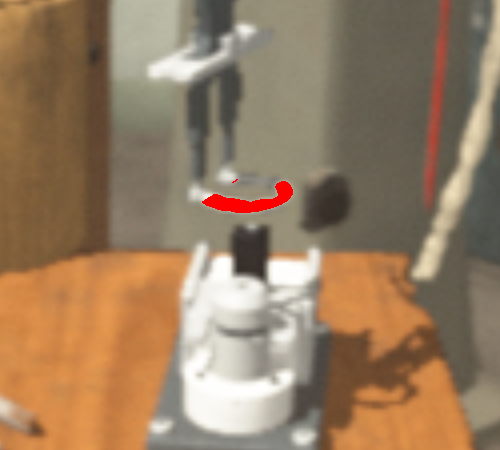

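Run:
```python
import cv2
t=cv2.imread("pics/top9.png")
a=cv2.resize(t[222:254,345:387],None,fx=19,fy=18.75,interpolation=2)
a=cv2.convertScaleAbs(a,alpha=1.3,beta=-60)
cv2.imwrite("pics/z12.png",a)
```

```text
(no output)
```

View pics/z12.png

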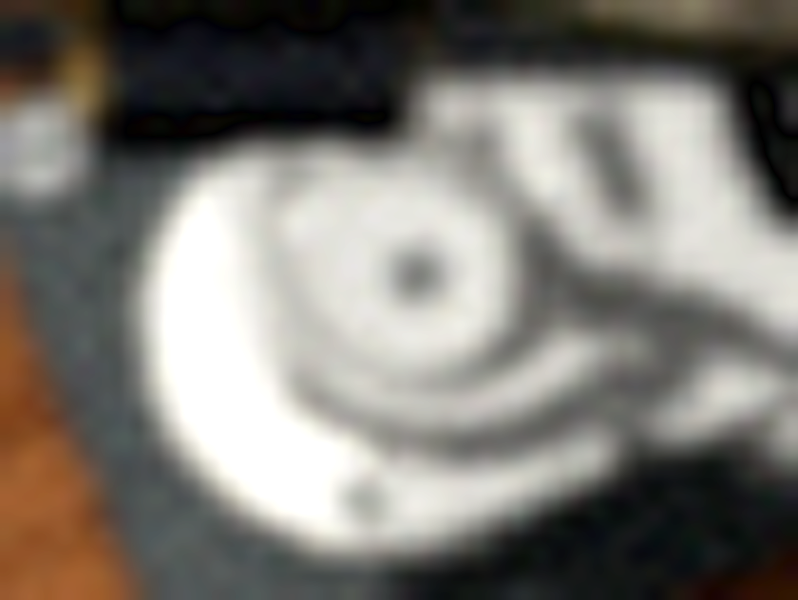

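Run:
```python
from ring import *
f=lambda x,y:(345+(x+.5)/19-.5,222+(y+.5)/18.75-.5)
print("stub",pl("top",f(415,272),.082)); print("ring",pl("top",f(430,207),.1305))
# predicted ring outline in top
s=np.array([.5267,-.1530,.1305]);q=np.array([proj("top",s+.01975*np.array([np.cos(a),np.sin(a),0])) for a in np.radians([180,135,225,90,270])])
print([( (u-345+.5)*19,(v-222+.5)*18.75) for u,v in q])
for z in(.126,.1305,.135):print(z, pl("scene",(338.3,222.6),z))
print("stubscene",pl("scene",(338.4,246.5),.082))
```

```text
stub [ 0.5264 -0.1537  0.082 ]
ring [ 0.5281 -0.152   0.1305]
[(np.float64(442.6924451705599), np.float64(404.52315960604557)), (np.float64(309.37334455335946), np.float64(351.1372438173588)), (np.float64(574.7683098453516), np.float64(350.04202519783564)), (np.float64(253.12014355766456), np.float64(221.4310954358421)), (np.float64(627.9547136558544), np.float64(219.81493168003271))]
0.126 [ 0.5328 -0.165   0.126 ]
0.1305 [ 0.5275 -0.1541  0.1305]
0.135 [ 0.5222 -0.1433  0.135 ]
stubscene [ 0.5245 -0.1522  0.082 ]
```

```bash
python3 -m crank '[[0,0,0,0,-0.0008,-0.01,255],[0,0,0,0,0,-0.012,255],[0,0,0,0,0,-0.012,255],[0,0,0,0,0,-0.008,255],[0,0,0,0,0,0,255]]'; python3 -m crank '[[0,0,0,0,0,0,255],[0,0,0,0,0,0,255]]';  python3 - <<'E'
from ring import *
i=ctrl.camera('scene')[:,:,::-1]; cv2.imwrite('pics/scene11.png',i);cv2.imwrite('pics/z13.png',cv2.resize(i[190:280,300:380],None,fx=7,fy=6.6,interpolation=2)) 
t=ctrl.camera('top')[:,:,::-1]; cv2.imwrite('pics/top11.png',t)
a=cv2.resize(t[222:254,345:387],None,fx=19,fy=18.75,interpolation=2)
cv2.imwrite("pics/z14.png",cv2.convertScaleAbs(a,alpha=1.3,beta=-60))
P=[ctrl.state()['tcp_pos']];print(P,ctrl.state()['force'])
E
```

```text
clock: 13.08
tcp_pos: [0.5438, -0.1535, 0.2166]
ee_rot: [-0.0, 1.0, 0.001, -0.002]
force: [-1.5, -0.2, -2.3]
grip_width: 0.035
clock: 13.25
tcp_pos: [0.5455, -0.1544, 0.2205]
ee_rot: [-0.0, 1.0, -0.0, 0.0]
force: [0.6, 0.3, -2.0]
grip_width: 0.0348
[array([ 0.5459, -0.1546,  0.2212])] [-0.4855  1.0343 -2.543 ]
```

View pics/z13.png

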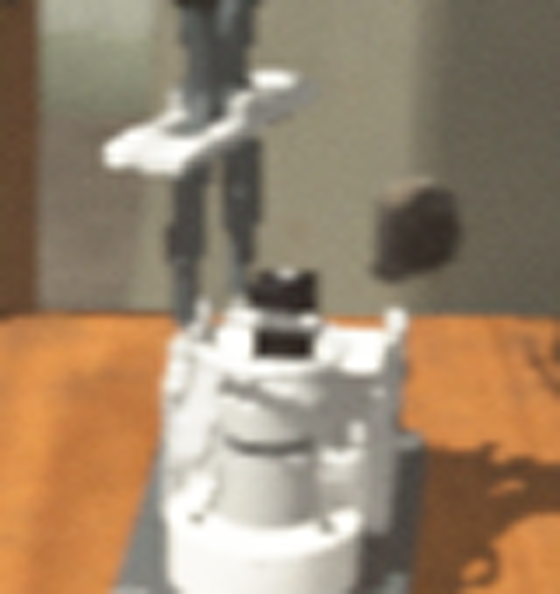

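View pics/z14.png

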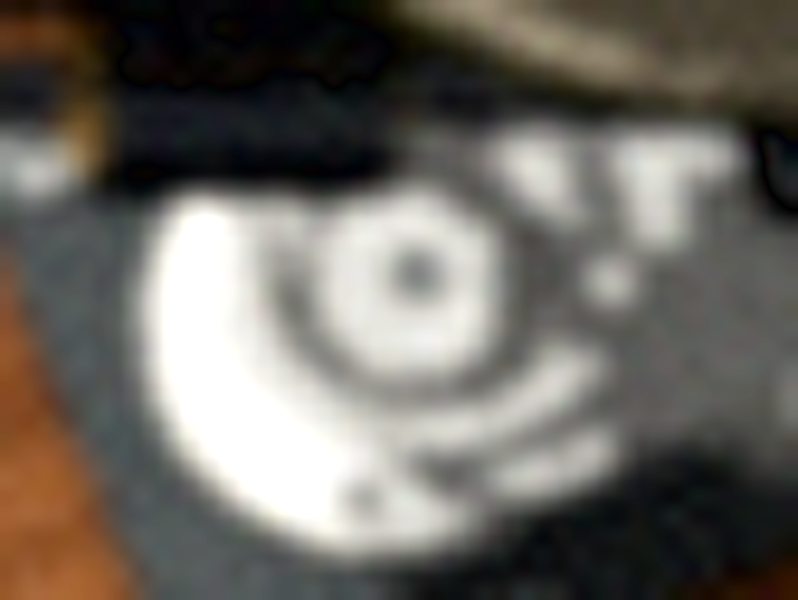

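```bash
python3 -m crank '[[0,0,0,0,0,0,255],[0,0,0,0,0,0,255]]'; python3 -m crank '[[0,0,0,0,0,0,255],[0,0,0,0,0,0,255]]'
python3 - <<'E'
from ring import *
t=cv2.imread("pics/top11.png")
a=cv2.resize(t[222:254,345:387],None,fx=19,fy=18.75,interpolation=2);a=cv2.convertScaleAbs(a,alpha=1.3,beta=-60)
for r in(.01725,.02225):
  for an in range(0,360,4):
    u,v=proj("top",np.array([.5265,-.154,.0885])+r*np.array([np.cos(np.radians(an)),np.sin(np.radians(an)),0]))
    cv2.circle(a,(int((u-345+.5)*19),int((v-222+.5)*18.75)),2,(0,0,255),-1)
cv2.imwrite("pics/z15.png",a);print(ctrl.state()['tcp_pos'])
E
```

```text
clock: 13.52
tcp_pos: [0.5458, -0.1546, 0.2209]
ee_rot: [-0.0, 1.0, -0.0, 0.0]
force: [-0.2, -0.0, -2.4]
grip_width: 0.0346
clock: 13.68
tcp_pos: [0.5456, -0.1545, 0.2205]
ee_rot: [-0.0, 1.0, -0.0, 0.0]
force: [-1.0, -0.2, -2.1]
grip_width: 0.0348
[ 0.5456 -0.1545  0.2205]
```

View pics/z15.png

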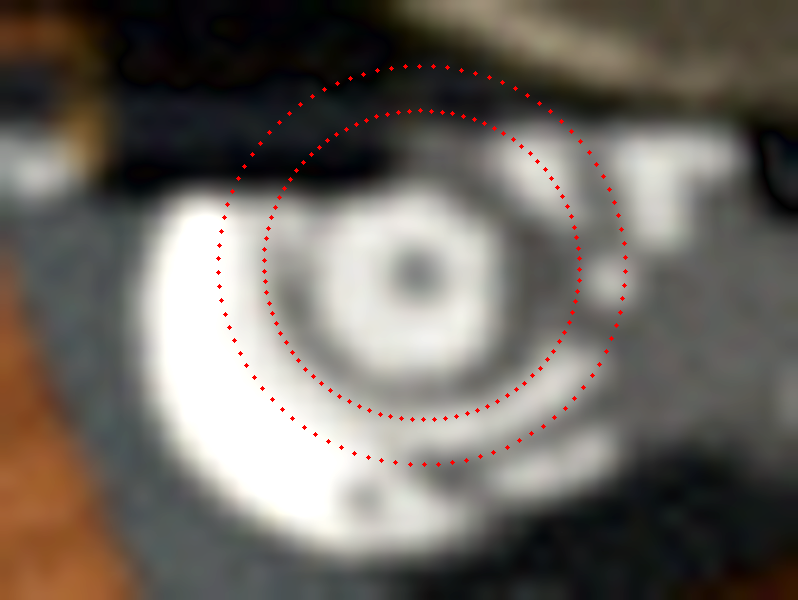

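The predicted annulus matches the ring arc seen in the top view, concentric with the stub to within about 1 mm. Lowering slowly with force checks.

```bash
python3 -m crank '[[0,0,0,-0.0003,0.0002,-0.003,255],[0,0,0,0,0,-0.003,255],[0,0,0,0,0,-0.003,255],[0,0,0,0,0,0,255]]'; python3 -m crank '[[0,0,0,0,0,-0.003,255],[0,0,0,0,0,-0.003,255],[0,0,0,0,0,0,255]]'
```

```text
clock: 14.02
tcp_pos: [0.5446, -0.1541, 0.2101]
ee_rot: [-0.0, 1.0, 0.0, -0.001]
force: [-1.1, -0.9, -2.2]
grip_width: 0.0347
clock: 14.27
tcp_pos: [0.5448, -0.1541, 0.2044]
ee_rot: [-0.0, 1.0, 0.0, -0.001]
force: [-0.6, 0.1, -2.9]
grip_width: 0.0345
```

```bash
python3 -m crank '[[0,0,0,0,0,-0.003,255],[0,0,0,0,0,-0.003,255],[0,0,0,0,0,0,255],[0,0,0,0,0,0,255]]'; python3 -m crank '[[0,0,0,0,0,-0.002,255],[0,0,0,0,0,0,255]]'
```

```text
clock: 14.6
tcp_pos: [0.545, -0.1542, 0.199]
ee_rot: [-0.0, 1.0, 0.0, -0.0]
force: [0.2, 0.0, -2.4]
grip_width: 0.0349
clock: 14.77
tcp_pos: [0.5451, -0.1542, 0.1971]
ee_rot: [-0.0, 1.0, 0.0, -0.0]
force: [0.3, -0.4, -2.3]
grip_width: 0.0344
```

```bash
for k in 1; do python3 -m crank '[[0,0,0,0,0,-0.0015,255],[0,0,0,0,0,0,255]]';done; python3 -m crank '[[0,0,0,0,0,-0.001,255],[0,0,0,0,0,0,255]]'; python3 -m crank '[[0,0,0,0,0,-0.001,255],[0,0,0,0,0,0,255]]'
```

```text
clock: 14.93
tcp_pos: [0.5451, -0.1542, 0.1956]
ee_rot: [-0.0, 1.0, 0.0, -0.0]
force: [-0.3, 0.2, -2.6]
grip_width: 0.0348
clock: 15.1
tcp_pos: [0.5451, -0.1542, 0.1947]
ee_rot: [-0.0, 1.0, 0.0, -0.0]
force: [0.9, -0.5, -2.7]
grip_width: 0.0346
clock: 15.27
tcp_pos: [0.5451, -0.1542, 0.1936]
ee_rot: [-0.0, 1.0, 0.0, -0.0]
force: [-0.5, -0.0, -1.5]
grip_width: 0.0346
```

```bash
python3 -m crank '[[0,0,0,0,0,-0.0007,255],[0,0,0,0,0,0,255]]'; python3 -m crank '[[0,0,0,0,0,-0.0007,255],[0,0,0,0,0,0,255],[0,0,0,0,0,0,255]]'; python3 -c "
from h import *
print(ctrl.state()['force'],ctrl.state()['ft_torque'])"
```

```text
clock: 15.43
tcp_pos: [0.5453, -0.1543, 0.1935]
ee_rot: [-0.0, 1.0, -0.0, 0.0]
force: [0.1, 0.0, -0.7]
grip_width: 0.0345
clock: 15.68
tcp_pos: [0.5455, -0.1543, 0.1934]
ee_rot: [-0.0, 1.0, -0.0, 0.001]
force: [-1.7, 0.6, 6.4]
grip_width: 0.0347
[-1.7330889   0.59321245  6.36468144] [ 0.33595381  0.35412146 -0.00668122]
```

Contact: TCP z stops at 0.1934 and the force goes up, so the ring centre is at about 62.4 mm. Checking with both cameras.

```bash
python3 -m crank '[[0,0,0,-0.0002,0,0.0003,255],[0,0,0,0,0,0,255],[0,0,0,0,0,0,255]]'
python3 - <<'E'
from ring import *
i=ctrl.camera('scene')[:,:,::-1]; cv2.imwrite('pics/scene16.png',i);cv2.imwrite('pics/z16.png',cv2.resize(i[190:280,300:380],None,fx=7,fy=6.6,interpolation=2)) 
t=ctrl.camera('top')[:,:,::-1]; cv2.imwrite('pics/top16.png',t)
a=cv2.resize(t[222:254,345:387],None,fx=19,fy=18.75,interpolation=2)
cv2.imwrite("pics/z17.png",cv2.convertScaleAbs(a,alpha=1.3,beta=-60))
s=ctrl.state();print(s['force'],s['ft_torque'],s['tcp_pos'])
E
```

```text
clock: 15.93
tcp_pos: [0.5454, -0.1543, 0.1934]
ee_rot: [-0.0, 1.0, -0.0, 0.001]
force: [-0.4, 1.0, 5.5]
grip_width: 0.0349
[-1.4185  1.0936  4.8563] [ 0.3171  0.1392 -0.0132] [ 0.5454 -0.1543  0.1934]
```

View pics/z16.png

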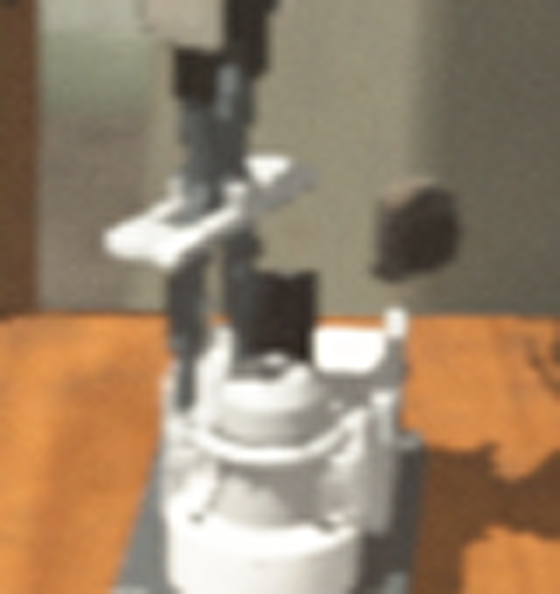

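View pics/z17.png

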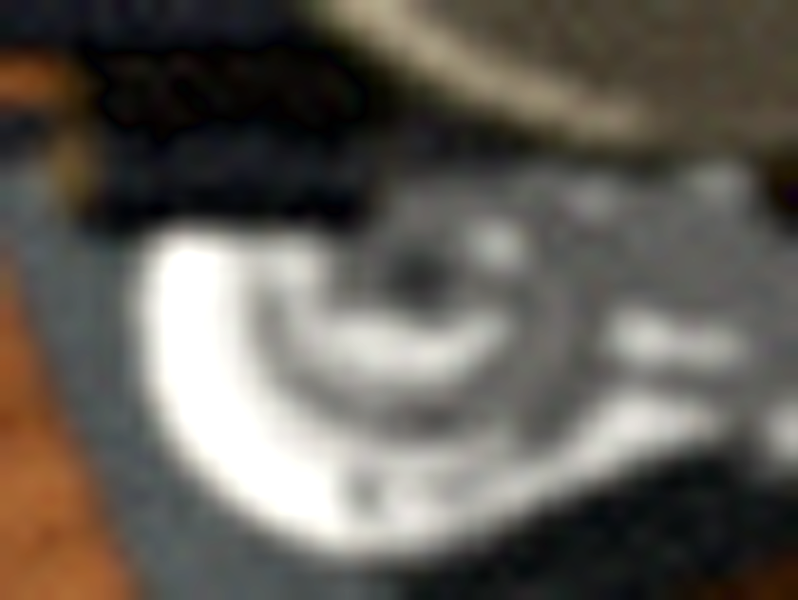

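```bash
python3 -m crank '[[0,0,0,0,0,0.0004,255],[0,0,0,0,0,0,255],[0,0,0,0,0,0,255]]'; python3 -m crank '[[0,0,0,0,0,0,255],[0,0,0,0,0,0,255],[0,0,0,0,0,0,255]]'
python3 - <<'E'
from h import *
s=ctrl.state();print(s['force'],s['ft_torque'],s['tcp_pos'],s['grip_width'])
E
```

```text
clock: 16.28
tcp_pos: [0.5452, -0.1543, 0.1934]
ee_rot: [-0.0, 1.0, -0.0, 0.0]
force: [-0.4, 0.4, 4.1]
grip_width: 0.0349
clock: 16.53
tcp_pos: [0.5452, -0.1543, 0.1934]
ee_rot: [-0.0, 1.0, -0.0, 0.0]
force: [0.4, 0.9, 5.4]
grip_width: 0.0348
[0.36696956 0.93341816 5.40374933] [ 0.17276092 -0.14192902 -0.03331431] [ 0.54519122 -0.15430282  0.19340378] 0.03482223692386979
```

```bash
python3 -c "
from h import *
ctrl.hand_in();s=ctrl.state();print(s['clock'],s['force'],s['tcp_pos'],s['grip_width'])"
```

```text
the job is handed in; nothing more can be done
the job is handed in; nothing more can be done
```

I slid the fork home first, then lowered the spread ring over the stub to the groove. I handed the job in at about 16.5 s with the pliers still gripped. There was no verdict, and the state could not be read after handing in.

- **Fork:** I pulled it by its black grip until it hit a hard stop after about 33 mm; the force rose to about 25 N and it went no further. The pictures then showed both prongs reaching past the stub.
- **Ring spread:** I gripped the handles at 35 N. The opening stayed at 34–35 mm from the squeeze to the end, against the 36 mm given for the stop. The pictures showed the ring round and level.
- **Ring on the stub:** It went down with no sideways force beyond noise (about 1 N) and came to rest on the fork. The TCP height puts the ring's centre at about 62.4 mm, and it presses down with about 7 N. The last scene picture shows it round the stub at the groove, and the top view shows it centred to within about 1 mm.
- **Other things on the table:** The forces showed no contact with them. In a picture taken partway through, they were still where they started; I did not compare them again at the end.
- **Disagreements:** The scene camera's shallow view gave the ring and stub positions up to 3 mm off, so I relied on the top view and the force readings. The wrist torque wandered by up to 0.3 N m while the ring was pressed down; I put that down to noise and slightly uneven contact.

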